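Reset the tripped vibrating table

ROBOT

A 6-joint arm with a two-finger parallel gripper is mounted at the origin on the work surface. World frame = base frame: x ahead of the robot, y to its left, z up, the work surface at z = 0. Lengths are in m, angles in rad, forces in N, time in s.
With the tool pointing down it reaches from about 0.275 to 0.775 m from the base axis. Payload 14.6 kg.
Tool frame: the origin (TCP) lies on the mounting face of the last link; the fingertips stand manip.tcp_to_tips ahead of it and the grasp point (between the pads) lies 155 mm ahead of it (manip.tcp_to_tips is the distance from the TCP to the fingertips, in m); z points along the fingers, y is the line along which they close (so a half turn about z gives the same grasp; the last joint's range is limited). The gripper opens to 85 mm and grips with 20 to 120 N. Pads are 22 mm wide; open, the fingers measure 114 mm over their backs; the gripper's body (76 mm by 85 mm) begins 54 mm behind the grasp point. The pads swing forward as they close: fully open they stand 13 mm farther back than shut.
Start: joints at [-1.291, 0.263, -0.048, 1.259, 0, 1.415], TCP at [0.221, -0.476, 0.405] pointing down, gripper open.
Joint ranges: [-2.65, 2.65], [-0.89, 1.7], [-1.18, 1.37], [-2.13, 2.11], [-1.35, 1.29], [-3.14, 3.14]. Speed limits (rad/s): [1.89, 1.89, 2.57, 2.79, 3.14, 3.14].

INTERFACE

Orientations are given as a unit quaternion [x, y, z, w].
In Python, from rig import manip gives the robot as it stands. Calls block until the motion is done:
- manip.movep(position, orientation): joint-space move of the TCP to a pose.
- manip.move_linear(position, orientation=None, vel=0.15, stop_force=None): straight line of the TCP; orientation=None keeps the orientation; vel is the mean speed in m/s. With stop_force (N) it stops when the force on the tool has changed by that much, and returns True; else False.
- manip.movej(angles): joint-space move.
- manip.gripper_to(opening, force=None): finger opening in m; force is the grip in N (None keeps the last); returns when the fingers have stopped.
- manip.wait(seconds).
- manip.solve_ik(position, orientation): joint angles nearest the present ones, or None.
- manip.read_camera(name): name is "side" or "top" or "wrist"; returns (picture, depth): 400x640x3 uint8, red, green, blue; 400x640 float32, m along the optical axis (not along the pixel's ray), 0 where there is no reading.
- manip.camera_info(name): a dict with "fx", "fy", "cx", "cy" (pixels), "eye" and "attitude" of the camera in the world. Camera axes: x right, y up, looking along -z (the intrinsics and any distortion apply to the point x, -y, -z); pixel columns grow to the right and rows downward; lengths in m; the calibration is good to about 2 mm. A picture is of the moment at which its call begins: read the wrist's pose just before it. camera_info takes no time and is no camera call; for the wrist camera it gives the pose at the moment of the call.
A pose or a line that the arm cannot do raises manip.Unreachable and nothing moves.
- manip.close_job(): hands the job in; it is judged then, once.
Readings, each from a call of its own:
- manip.current_time_s(): time.
- manip.current_joint_pos(): joint angles.
- manip.current_joint_velocities(): joint speeds.
- manip.current_joint_torque(): joint torques, N m.
- manip.current_position(): TCP position.
- manip.current_tool_rot(): TCP orientation.
- manip.current_ft_force(): force on the tool from outside, world axes, zero at the start.
- manip.current_moment(): the same for the moment, N m.
- manip.current_width(): finger opening in m.
- manip.current_grip_force(): force on a finger pad.
Only numpy, scipy, OpenCV 4.12 (cv2) and the standard library are available. Lean on these libraries where they do the work, as an engineer would, in place of code of your own. Each camera call takes 0.05 s, during which the arm holds its last target. There are 200 camera calls.

TASK

The bench vibrating table has tripped its overload cut-out: using the fingertips only, press its rocker switch over to off, then reach down into the well in the console and press the sunken reset key all the way down. Let the key come back up and press the rocker over to on again. Leave the strength knob and the raised timer key alone, and do not shift or lift the mould on the platform or the things lying about.

Things in the scene. Friction and masses are not known exactly. Their poses are not given: they have to be found in the camera images.
- vibrator: Grey vibrating table, fixed, 280 x 300 mm; origin: centre of its underside, on the bench; +x to its back, +y to its left. White level console along the front (-x, robot side), 100 mm deep, top at z 75 mm. Controls in a row at x -90 mm: knob y +115, raised timer key y +60, round well with reset key y 0, rocker y -95 mm. Behind: rubber platform 175 x 310 mm, at z 96 mm (rim 101).
- reset_key_top (a point): Centre of the top face of the reset key: a black round key 26 mm across, sunk in a round vertical-walled well 46 mm across with a thin steel bezel. Unpressed, the key's top lies 18 mm below the console top. Follows the key as it moves.
- reset_key (a joint): Travel of the reset key: 0 up, 0.006 m fully down (pressed vertically down to a hard stop). A spring pushes it back up: 2 N at the top, 5 N fully down.
- rocker_far (a point): Top face of the rocker's far half (vibrator +x), 16 mm from the pivot; follows it. Press straight down here for ON. Black V-shaped paddle, 51 mm long (vibrator x), 28 mm wide, pivot along vibrator y midway between the far and near points. The half that is down lies level, 10 mm above the console; the other half's point is then about 6 mm higher. Bezel 5 mm above the console.
- rocker_near (a point): The same for the near half (towards the robot, vibrator -x): pressing straight down here switches OFF.
- rocker (a joint): Angle of the rocker: +0.2 rad = ON (far half down), -0.2 rad = OFF (near half down), hard stops at both. Starts ON. It takes about 4 N at the point of the raised half to move it and it stays wherever it is left, so press it right down to its stop.
- strength_knob (a joint): Strength knob, black, 38 mm across, standing 24 mm above the console, at 0 (turned right down); the value grows in rad as it turns clockwise. Not to be turned.
- timer_key (a joint): Raised black timer push button, 22 mm across in a 38 mm collar, standing 20 mm above the console: 0 up, 0.004 m fully down. Not to be pressed.
- mould: Two-part plaster mould held by two rubber bands, 90 x 110 x 45 mm high, 0.6 kg, standing loose on the platform behind the console. Origin: centre of its underside, z up. Not to be shifted.
- block: Small stepped wooden packing block, 30 x 60 x 20 mm, loose on the platform beside the mould. Origin under its centre.
- bowl: Grey mixing bowl, 124 mm across, 65 mm high, loose on the bench. Origin under its centre.
- beaker: White measuring beaker, 68 mm across, 90 mm high, loose on the bench. Origin under its centre.
- bottle: Brown bottle, 48 mm across, 120 mm high, loose on the bench. Origin under its centre.
- spatula: Plaster spatula lying loose on the bench; its origin lies on the underside near the middle.
- brush: Brush lying loose on the bench in front of the machine; its origin lies on the underside near the middle.
- rosette: Round plaster rosette, 76 mm across, 22 mm high, lying loose on the bench. Origin under its centre.

How it is judged:
On the way, in this order (a step that is already met when the one before it is completed fails the run):
1. the rocker switch is pressed over to off (value of joint rocker below -0.13 rad), for 0.1 s.
2. the sunken reset key is pressed all the way down while the rocker is off (value of joint reset_key above 0.005 m and value of joint rocker below -0.13 rad), for 0.1 s.
3. the reset key is up again and the rocker is pressed over to on (value of joint rocker above 0.13 rad and value of joint reset_key below 0.001 m), for 0.1 s.
At the end, for the whole second after the job is handed in: The rocker is on (above 0.13 rad), the reset key is up again (within 1 mm), the timer key is up, the strength knob is still right down (within 0.15 rad), and the mould stands upright at rest where it stood (within 10 mm) (all of step 3 and value of joint timer_key below 0.001 m and value of joint strength_knob below 0.15 rad and distance of mould from where it was at the start of the episode below 0.01 m and angle between mould's own z axis and vertical below 0.1 rad and linear speed of mould below 0.01 m/s); the robot touches nothing.
It fails at once if the raised timer key is pressed (more than 2.5 mm) (value of joint timer_key above 0.0025 m).
It fails at once if the strength knob is turned (more than 0.15 rad) (value of joint strength_knob above 0.15 rad).
It fails at once if the mould is shifted or lifted (more than 10 mm) or tipped (distance of mould from where it was at the start of the episode above 0.01 m or angle between mould's own z axis and vertical above 0.15 rad).
It fails at once if a thing lying about is shifted or lifted (more than 20 mm) (distance of any of block, bowl, beaker, bottle, spatula, brush, rosette from where it was at the start of the episode above 0.02 m).
It also fails if it takes over 48 s, if anything falls off the work surface, if the arm or the gripper's body presses on something with over 40 N, if the wrist force passes 120 N, or if a joint passes its speed limit or range.

## Working session

There is one attempt and no reset: what is moved stays moved. The work goes in short steps, each a Python script; the robot and the scene stay as the last script left them, time stands still between calls to the robot, and variables do not carry over. Pictures are saved under pics/ and viewed, at most 10 in all, crops included, and the job is handed in when it is done.

```bash
mkdir -p pics; python3 - <<'E'
from rig import manip
import cv2,numpy as np
for n in ("top","side"):
    p,d=manip.read_camera(n); cv2.imwrite(f"pics/{n}.png",p[:,:,::-1]); np.save(f"pics/{n}.npy",d)
    print(n,manip.camera_info(n))
print(manip.tcp_to_tips,manip.current_tool_rot(),manip.current_time_s())
E
```

```text
top {'fx': 419.45697168024566, 'fy': 419.45697168024566, 'cx': 322.95115528566066, 'cy': 201.42667074657112, 'eye': array([0.49355334, 0.0453987 , 1.27081293]), 'attitude': array([ 0.0224166 , -0.03668767, -0.69613079,  0.71662643])}
side {'fx': 400.23861164048657, 'fy': 400.23861164048657, 'cx': 316.59329977506627, 'cy': 197.40802794316568, 'eye': array([ 0.42953245, -0.62362617,  0.68866486]), 'attitude': array([ 0.40952876, -0.04991866, -0.11551831,  0.90357614])}
0.1734 [ 9.76465700e-01  2.15672239e-01 -3.10033500e-05 -4.70499409e-04] 0.1
```

View pics/top.png

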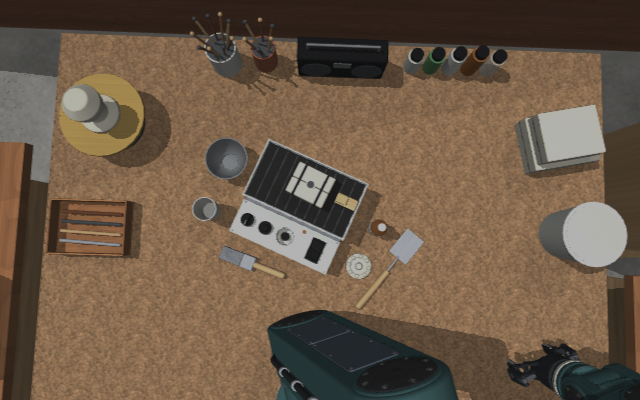

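View pics/side.png

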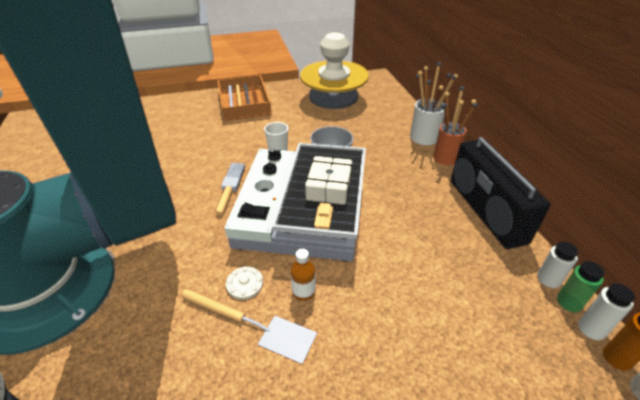

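Top view: knob at (247,219), timer key (265,228), well (285,237), rocker (315,250). I'll get a rough pose from these, then look closer with the wrist camera.

```bash
cat > h.py <<'E'
from rig import manip
import cv2,numpy as np
from scipy.spatial.transform import Rotation as R
def ray(ci,u,v,z):
    d=R.from_quat(ci["attitude"]).apply([(u-ci["cx"])/ci["fx"],-(v-ci["cy"])/ci["fy"],-1])
    return ci["eye"]+d*(z-ci["eye"][2])/d[2]
def quat(yaw): # tool down; tool y (closing line) at angle yaw+90deg from world x, tool x along yaw
    c,s=np.cos(yaw),np.sin(yaw)
    return R.from_matrix(np.array([[c,s,0],[s,-c,0],[0,0,-1]])).as_quat()
E
python3 - <<'E'
from h import *
ci=manip.camera_info("top")
for n,u,v,z in(("knob",247,219,.099),("timer",265,228,.095),("well",285,236.5,.075),("rocker",315.5,250,.088),("cornerR",328,272,.075),("cornerL",231,230,.075)):print(n,ray(ci,u,v,z).round(4))
w=manip.camera_info("wrist");T=R.from_quat(manip.current_tool_rot())
print(T.inv().apply(w["eye"]-manip.current_position()),(T.inv()*R.from_quat(w["attitude"])).as_matrix().round(3),w["fx"])
print(T.as_euler('zyx'))
E
```

```text
knob [0.5367 0.2331 0.099 ]
timer [0.5132 0.1826 0.095 ]
well [0.4911 0.1275 0.075 ]
rocker [0.4559 0.0399 0.088 ]
cornerR [0.3947 0.0028 0.075 ]
cornerL [0.5052 0.2807 0.075 ]
[0.0789832  0.00041805 0.03070928] [[-0.     0.951  0.309]
 [ 1.     0.     0.   ]
 [ 0.     0.309 -0.951]] 294.9877701557161
[-4.34760366e-01 -2.63494740e-04 -3.14068717e+00]
```

```bash
python3 - <<'E'
from h import *
yaw=np.arctan2(.2331-.0399,.5367-.4559)-np.pi/2
X=np.array([np.cos(yaw),np.sin(yaw),0]);Y=np.array([-X[1],X[0],0])
well=np.array([.4911,.1275,0])
p=well-Y*.02-X*.075;p[2]=.38
manip.gripper_to(0.0);manip.movep(p,quat(yaw))
ci=manip.camera_info("wrist");im,d=manip.read_camera("wrist")
cv2.imwrite("pics/w1.png",im[:,:,::-1]);np.save("pics/w1.npy",d);np.save("pics/ci.npy",ci,allow_pickle=True)
print(yaw,manip.current_time_s(),manip.current_width(),manip.current_joint_pos(),manip.current_position(),p)
E
```

```text
-0.39611348155019854 4.275 -8.077719125332004e-05 [ 1.34037031e-01  1.22451201e-01 -3.00060440e-01  1.14826679e+00
 -8.81835657e-06 -2.61072167e+00] [0.41431187 0.13780203 0.37999098] [0.41419072 0.13798633 0.38      ]
```

View pics/w1.png

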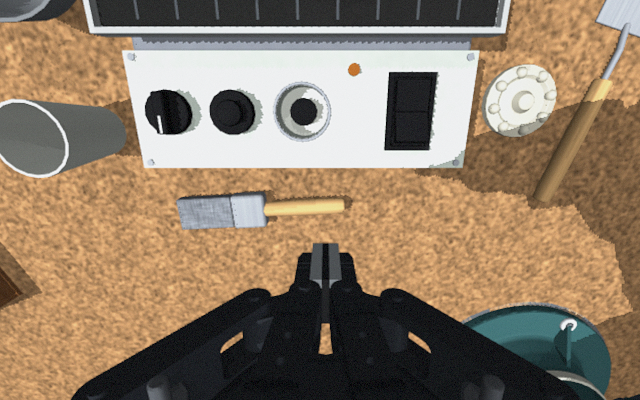

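Wrist view: the well bezel is centred at about (302,110), the rocker spans (386–437, 71–151), the timer key is at (233,111), the knob at (168,111), and the console's front corners at (145,167) and (464,167). Next I fit the machine pose and check the finger width from depth.

```bash
python3 - <<'E'
from h import *
ci=np.load("pics/ci.npy",allow_pickle=True).item();d=np.load("pics/w1.npy")
im=cv2.imread("pics/w1.png")
pts=[("FL",145,167,.075,-140,150),("FR",464,167,.075,-140,-150),("well",302,110,.075,-90,0),("timer",233,111,.095,-90,60),("rock",411.5,111,.082,-90,-95)]
W=np.array([ray(ci,*p[1:4])[:2] for p in pts]);M=np.array([p[4:] for p in pts])/1000
wc,mc=W.mean(0),M.mean(0)
a,b=M-mc,W-wc
yaw=np.arctan2((a[:,0]*b[:,1]-a[:,1]*b[:,0]).sum(),(a*b).sum())
c,s=np.cos(yaw),np.sin(yaw);Rm=np.array([[c,-s],[s,c]])
t=wc-Rm@mc
print("yaw",yaw,"t",t);print("resid mm (vib frame)",((W-t)@Rm-M).round(4)*1000)
# full depth cloud in vibrator frame
v,u=np.mgrid[:400,:640];P=np.stack([(u-ci["cx"])/ci["fx"]*d,-(v-ci["cy"])/ci["fy"]*d,-d],-1)
Pw=P@R.from_quat(ci["attitude"]).as_matrix().T+ci["eye"]
V=np.concatenate([(Pw[...,:2]-t)@Rm,Pw[...,2:]],-1)*1000
for n,(uu,vv) in dict(console=(350,140),key=(302,112),rn=(411,135),rf=(411,85),timer=(233,111),knob=(168,105)).items(): print(n,V[vv,uu].round(1))
# finger cross-section in tool frame
Tp=manip.current_position();Tt=(Pw-Tp)@R.from_quat(manip.current_tool_rot()).as_matrix()*1000
for r in range(242,300,8):
    m=(Tt[r,:,2]>60)&(Tt[r,:,2]<185)&(abs(Tt[r,:,1])<40)&(d[r]>0)
    q=Tt[r][m]; 
    if len(q):print(r,"y",q[:,1].min().round(1),q[:,1].max().round(1),"z",q[:,2].min().round(),q[:,2].max().round(),"x",q[:,0].min().round(),q[:,0].max().round())
# mould from top cam
ci=manip.camera_info("top");
for uv in((298,162),(336,180),(322,207),(287,186)): print("mould top corner vib",((ray(ci,*uv,.141)[:2]-t)@Rm*1000).round())
np.savez("pose.npz",yaw=yaw,t=t)
cv2.imwrite("pics/crop.png",cv2.resize(im[50:180,220:480],None,fx=3,fy=3,interpolation=cv2.INTER_CUBIC))
E
```

```text
yaw -0.3979365548817741 t [0.57238173 0.09158932]
resid mm (vib frame) [[-0.8  0.8]
 [-0.5 -0.1]
 [ 0.8  1.5]
 [ 0.3 -3.1]
 [ 0.2  1. ]]
console [-115.5  -41.9   75.1]
key [-91.4   2.9  56.7]
rn [-109.2  -92.3   92.9]
rf [-68.9 -91.3  83.3]
timer [-89.7  57.2  94.2]
knob [-85.  111.5  91.6]
250 y -5.5 6.9 z 160.0 163.0 x 10.0 12.0
258 y -12.4 13.8 z 152.0 162.0 x 6.0 12.0
266 y -12.7 14.0 z 145.0 154.0 x 7.0 12.0
274 y -12.6 13.9 z 139.0 147.0 x 6.0 11.0
282 y -12.8 14.1 z 129.0 140.0 x 7.0 14.0
290 y -28.8 30.3 z 124.0 136.0 x 5.0 14.0
298 y -33.1 34.5 z 120.0 136.0 x 2.0 14.0
mould top corner vib [111.  50.]
mould top corner vib [109. -64.]
mould top corner vib [ 26. -60.]
mould top corner vib [39. 50.]
```

View pics/crop.png

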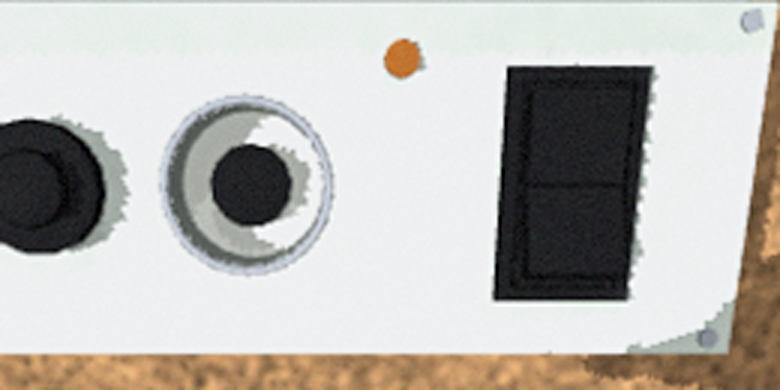

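The crop shows the well centred at full-image pixel (302.3,111.7). The timer button centre is nearer u≈230 than my first pick, and the rocker is as modelled (near half raised). I'll refit and turn the tool 90° so the finger linkage stays clear of the timer key, then press the rocker to off.

```bash
cat >> h.py <<'E'
def load():
    z=np.load("pose.npz");return z["yaw"],z["t"]
def vw(x,y,ztip):
    yaw,t=load();c,s=np.cos(yaw),np.sin(yaw)
    return np.array([t[0]+c*x-s*y,t[1]+s*x+c*y,ztip+manip.tcp_to_tips])
def press(x,y,z0,z1,f):
    yaw,_=load();q=quat(yaw-np.pi/2)
    manip.movep(vw(x,y,z0),q)
    st=manip.move_linear(vw(x,y,z1),q,vel=.03,stop_force=f)
    print("stopped",st,"tip z",manip.current_position()[2]-manip.tcp_to_tips,"F",manip.current_ft_force().round(1))
    manip.wait(.25)
def look(name,cam="wrist"):
    ci=manip.camera_info(cam);im,d=manip.read_camera(cam);cv2.imwrite(f"pics/{name}.png",im[:,:,::-1]);return ci,im,d
E
python3 - <<'E'
from h import *
ci=np.load("pics/ci.npy",allow_pickle=True).item()
pts=[("FL",145,167,.075,-140,150),("FR",464,167,.075,-140,-150),("well",302.3,111.7,.076,-90,0),("well",302.3,111.7,.076,-90,0),("timer",230.5,111,.095,-90,60),("rock",411.5,111,.082,-90,-95)]
W=np.array([ray(ci,*p[1:4])[:2] for p in pts]);M=np.array([p[4:] for p in pts])/1000
wc,mc=W.mean(0),M.mean(0);a,b=M-mc,W-wc
yaw=np.arctan2((a[:,0]*b[:,1]-a[:,1]*b[:,0]).sum(),(a*b).sum())
c,s=np.cos(yaw),np.sin(yaw);Rm=np.array([[c,-s],[s,c]]);t=wc-Rm@mc
print(yaw,t,((W-t)@Rm-M).round(4)*1000);np.savez("pose.npz",yaw=yaw,t=t)
press(-.106,-.095,.12,.082,15)
manip.move_linear(vw(-.106,-.095,.13))
q=quat(yaw-np.pi/2)
manip.movep(vw(-.09,0,.13),q)
ci,im,d=look("w2")
print(manip.current_joint_pos().round(2),manip.current_time_s())
E
```

```text
-0.3969361933147173 [0.57228988 0.09227191] [[-0.3  0.3]
 [-0.3 -0.6]
 [-0.3  0.7]
 [-0.3  0.7]
 [ 0.7 -1.5]
 [ 0.4  0.5]]
stopped True tip z 0.08474466716871415 F [-1.6  0.6 11.1]
[ 0.09  0.29 -0.31  0.98 -0.   -1.08] 7.8083
```

View pics/w2.png

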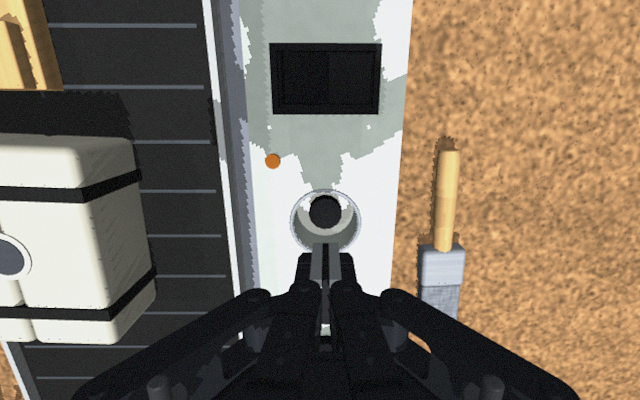

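The wrist view shows the rocker's left (far) half now raised, and the well at (325,221) lines up with the fingertips at (326,250). Next I press the reset key.

```bash
python3 - <<'E'
from h import *
yaw,t=load();q=quat(yaw-np.pi/2)
press(-.09,0,.12,.046,14)
manip.move_linear(vw(-.09,0,.13),q)
# rocker heights
press_pose=manip.current_position()
ci,im,d=look("w3")
for u,v in((295,78),(355,78),(390,150)):
    D=d[v,u];P=R.from_quat(ci["attitude"]).apply([(u-ci["cx"])/ci["fx"]*D,-(v-ci["cy"])/ci["fy"]*D,-D])+ci["eye"];print(P.round(4))
u,v=325,212;D=d[v,u];P=R.from_quat(ci["attitude"]).apply([(u-ci["cx"])/ci["fx"]*D,-(v-ci["cy"])/ci["fy"]*D,-D])+ci["eye"];print("key",P.round(4))
print(manip.current_time_s())
E
```

```text
stopped True tip z 0.05095512651068537 F [-3.3  0.  11.8]
[0.4683 0.0339 0.0927]
[0.4362 0.0467 0.0847]
[0.4295 0.0969 0.0747]
key [0.489  0.1268 0.0568]
11.1
```

The key reached its stop (tip z 0.051 m) and came back up to 0.057 m, with the rocker confirmed off. Now I press the far half for on.

```bash
python3 - <<'E'
from h import *
yaw,t=load();q=quat(yaw-np.pi/2)
press(-.074,-.095,.12,.082,15)
manip.move_linear(vw(-.074,-.095,.13),q)
manip.movep(vw(-.09,0,.14),q)
ci,im,d=look("w4")
for u,v in((297,78),(352,78),(325,212)):
    D=d[v,u];print((R.from_quat(ci["attitude"]).apply([(u-ci["cx"])/ci["fx"]*D,-(v-ci["cy"])/ci["fy"]*D,-D])+ci["eye"]).round(4))
manip.movep(vw(-.2,0,.2),q)
print(manip.current_time_s(),manip.current_ft_force().round(1))
look("t2","top")
E
```

```text
stopped True tip z 0.08474195863797446 F [-2.3  0.9 10.3]
[0.468  0.0332 0.0849]
[0.4374 0.0465 0.0916]
[0.4898 0.1305 0.0575]
14.4667 [ 0.6  0.8 -0.4]
```

View pics/w4.png

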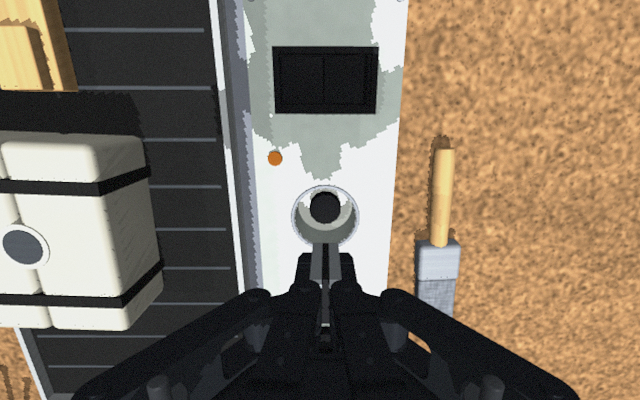

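The picture shows the far half of the rocker (297,78) down and the near half (352,78) raised. The key in the well at (325,210) is up, and the mould and brush haven't moved. The arm is clear, so I'm handing in.

```bash
python3 -c "
from rig import manip
print(manip.close_job())"
```

```text
the job is handed in; nothing more can be done
None
```

The job is handed in: I pressed the rocker to off, pressed the reset key to its stop and let it come back up, then pressed the rocker to on. Camera depth and tip heights confirmed each step, it took about 14.5 s, and the result of the judging was not shown.

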